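Clear the jar, open the sliding-lid bin, put the scoop away

TASK

The scoop lying on the counter belongs in the steel bin with the sliding lid, but a jar has been left standing on the bin's deck, where the lid has to slide. First stand the jar upright on the empty cork coaster in the condiment tray, then slide the lid all the way open and leave it open, and finally lay the scoop right way up and flat on the floor of the bin. Do not tip the jar over or disturb the two other pots in the tray.

Things in the scene. Friction and masses are not known exactly. Their poses are not given: they have to be found in the camera images.
- bin: Fixed steel counter bin, 220 (its x) x 350 (its y) mm, 60 high; origin under its centre. Its +y half is a solid flat deck, top 60 mm up, with an 8 mm thick end stop rising to 75 mm along the outer +y edge (inner face of the stop at y = +175). Its -y half is an open bay, which the lid covers when closed.
- bay (a point): Centre of the bay's inner floor, 12 mm above the counter. The bay is 200 mm long inside along the bin's x, 160 mm wide along its y and 48 mm deep. Axes as the bin's.
- lid_grip (a point): Centre of the black bar handle on the lid. The bar runs along the bin's x, 110 mm long and 12 x 12 mm in section; this point is 45 mm above the underside of the lid, and 28 mm of clear space lies under the bar. The lid is a flat plate, 212 x 170 x 10 mm, that slides over the bay and deck, top 70.5 mm above the counter. Axes as the bin's.
- lid (a joint): How far the lid has slid along the bin's +y, m: 0 closed over the bay, 0.165 fully open over the deck. It starts 0 to 30 mm open, takes about 3 N to slide, and stays where it is left.
- jar_center (a point): Centre, half-way up, of the squat closed glass jar that stands on the bin's deck: 60 mm in diameter, 80 high, about 0.3 kg. Its z axis is up.
- tray: Fixed black condiment tray, open at the top, 310 (its x) x 116 (its y) mm, wall 6 mm thick and 22 high, inner floor 6 mm above the counter; origin under its centre. Along its x, 95 mm apart, stand in any order the coaster and two other pots. It may be on either side of the bin.
- coaster_center (a point): Centre of the empty cork coaster in the tray: a fixed disc 80 mm in diameter and 4 mm thick, top 10 mm above the counter; this point is half-way up the disc (8 mm above the counter).
- jar_b_center (a point): Centre of an amber glass jar standing in the tray, 56 mm in diameter, 74 high. To be left alone.
- pot_center (a point): Centre of a white ceramic sugar pot (open cup) standing in the tray, 62 mm in diameter, 62 high. To be left alone.
- scoop_grip (a point): Handle centre of the metal scoop lying bowl-up on the counter, across the bin from the tray; 24 mm above its underside. Scoop 170 mm long along its x, 32 high, 0.16 kg; handle a bar 22 wide, 16 high. From here along +x the bowl (60 wide) begins 40 mm off and ends 120 mm off, and the scoop's middle is 35 mm off; the handle ends, in a foot, 50 mm off along -x.
Things that resemble listed ones, but are neither listed nor needed, are in the scene too. Several things look just like the part that bears scoop_grip: the one meant starts nearest to the robot's base.

How it is judged (in metres and radians):
On the way, in this order (a step that is already met when the one before it is completed fails the run):
1. the jar stands upright on the coaster and has been let go, before the lid is slid open (horizontal distance between jar_center and coaster_center below 0.026 m and angle between jar_center's own z axis and vertical below 0.12 rad and height (world z) of jar_center below 0.058 m and contact force between the fingers and jar below 0.1 N and value of joint lid below 0.06 m), for 0.2 s.
2. the lid is slid all the way open (within 10 mm of its stop) (value of joint lid above 0.155 m), for 0.2 s.
3. the scoop lies flat on the floor of the bay (x of scoop_grip in the frame of bay between -0.075 and 0.075 m and y of scoop_grip in the frame of bay between -0.078 and 0.078 m and z of scoop_grip in the frame of bay below 0.032 m and angle between scoop_grip's own z axis and vertical below 0.15 rad), for 0.2 s.
At the end, for the whole second after the job is handed in: The jar stands upright on the coaster (centres within 26 mm), the lid is open to within 10 mm of its stop, and the scoop lies right way up and flat (within 0.15 rad) on the floor of the bay, everything at rest (all of step 3 and horizontal distance between jar_center and coaster_center below 0.026 m and angle between jar_center's own z axis and vertical below 0.12 rad and height (world z) of jar_center below 0.058 m and value of joint lid above 0.155 m and linear speed of each of scoop, jar below 0.02 m/s); the robot touches nothing.
It fails at once if the jar is tipped over (more than 0.8 rad) (angle between jar_center's own z axis and vertical above 0.8 rad).
It fails at once if a pot in the tray is shoved more than 30 mm or tipped over (distance of any of jar_b_center, pot_center from where it was at the start of the episode above 0.03 m or angle between any of jar_b_center, pot_center's own z axis and vertical above 0.5 rad).
It also fails if it takes over 72 s, if anything falls off the work surface, if the arm or the gripper's body presses on something with over 40 N, if the wrist force passes 120 N, or if a joint passes its speed limit or range.

ROBOT

A 6-joint arm with a two-finger parallel gripper is mounted at the origin on the work surface. World frame = base frame: x ahead of the robot, y to its left, z up, the work surface at z = 0. Lengths are in mm, angles in rad, forces in N, time in s.
With the tool pointing down it reaches from about 300 to 750 mm from the base axis. Payload 8.5 kg.
Tool frame: the origin (TCP) lies midway between the tips of the shut fingers; the grasp point (between the pads) lies pinch_z behind it (pinch_z is the distance from the TCP to the grasp point, in mm); z points along the fingers, y is the line along which they close (so a half turn about z gives the same grasp; the last joint's range is limited). The gripper opens to 88 mm and grips with 3 to 60 N. Pads are 18 mm wide; open, the fingers measure 123 mm over their backs; the gripper's body (75 mm by 187 mm) begins 45 mm behind the grasp point.
Start: joints at [-1.543, 0.381, 1.297, -0, 1.464, -0.215], TCP at [132.227, -533.851, 238.748] pointing down, gripper open.
Joint ranges: [-3.11, 3.11], [-0.89, 2.33], [0.22, 2.48], [-1.42, 4.56], [0.17, 2.85], [-2.88, 2.88]. Speed limits (rad/s): [2.39, 2.39, 3.14, 3.14, 3.14, 3.14].

INTERFACE

Orientations are given as a unit quaternion [x, y, z, w].
In Python, from workcell import read_state, read_camera, hand_in, pinch_z gives the robot as it stands.
- The arm moves only by the tool step_arm, never from a script. Its argument "targets" is a list of rows, each a list of 2 entries, a list of its own where there are three numbers: the shift along the tool's x, y, z scaled (see below), then the turn, a rotation vector about the tool's x, y, z scaled (see below). A call has exactly 8 rows; each row shifts and turns the commanded pose from where the row before left it, along the tool's axes as they then stand; what a row does not reach is not made up. The controller multiplies each number of a shift by 0.3 m and each number of a turn by 45 degrees. A row lasts 1/8 s, in which the tool goes at most 62.5 mm and 10.7 degrees, less where a joint would pass 70% of its speed; a pose out of reach is approached as far as the arm can. A call with a number of a shift or a turn outside -1 to 1 is refused whole. A call with a gripper value outside its range is refused whole. "gripper" is the closure, from 0 (fully open) to 1 (shut), set as the call begins (left out, the last holds). The fingers move at their own pace and stop on an object; "squeeze" is the grip in N (left out, the last holds). Time passes only in rows, so rows that do not move let the fingers close, or fill a call up. It gives the time, the measured TCP pose, the force, the opening and the grip force at its end, in the units of the state.
- read_state(): the state, without advancing time (a new reading comes with each control period).
- read_camera(name): name is "side" or "top"; returns a dict with "image" (420x560x3 uint8, blue, green, red), "vfov" (degrees; the focal length in pixels is half the picture's height over the tangent of half this angle, whatever the lens; pixels are square), "cx", "cy" (the principal point, pixels), "eye" and "rotation" of the camera in the world. Camera axes: x right, y up, looking along -z (the intrinsics and any distortion apply to the point x, -y, -z); pixel columns grow to the right and rows downward; lengths in mm; the calibration is good to about 2 mm. A picture is of the moment at which its call begins. There is no depth.
- hand_in(): hands the job in; it is judged then, once.
The state is a dict: "time_s": time; "q": joint angles; "dq": joint speeds; "joint_efforts": joint torques, N m; "eef_pos": TCP position; "tcp_rot": TCP orientation; "force": force on the tool from outside, world axes, zero at the start; "ft_torque": the same for the moment, N m; "width": finger opening in mm; "grasp_force": force on a finger pad.
Only numpy, scipy, OpenCV 4.12 (cv2) and the standard library are available. Lean on these libraries where they do the work, as an engineer would, in place of code of your own. Each camera call takes 0.05 s, during which the arm holds its last target. There are 200 camera calls.

## Working session

There is one attempt and no reset: what is moved stays moved. The work goes in short steps, Python scripts to look and compute and a tool call to move; the robot and the scene stay as the last step left them, time stands still between calls to the robot, and variables do not carry over. Pictures are saved under pics/ and viewed, at most 10 in all, crops included, and the job is handed in when it is done.

Besides the shell and the picture viewer there is one more tool, called by a JSON object that holds its "op" and its "data", one argument or row to a line. step_arm: Moves the arm, as the interface text tells. Shifts and turns lie within -1 to 1; 1 stands for 0.3 m of shift or 45 degrees of turn. Its arguments: {"type":"object","properties":{"targets":{"type":"array","items":{"type":"array"}},"gripper":{"type":"number"},"squeeze":{"type":"number"}},"required":["targets"]}

```bash
ls; mkdir -p pics; python3 - <<'E'
from workcell import *
import cv2,numpy as np
s=read_state(); print(s, pinch_z)
for n in("top","side"):
    c=read_camera(n); cv2.imwrite(f"pics/{n}0.png",c["image"]); print(n,{k:v for k,v in c.items() if k!="image"})
E
```

```text
pics
{'time_s': 0.0, 'q': array([-1.54331400e+00,  3.81218202e-01,  1.29824987e+00,  2.33497079e-05,
        1.46359005e+00, -2.15281195e-01]), 'dq': array([ 0.0016573 ,  0.00074653,  0.00131422, -0.00033356, -0.00061849,
       -0.00126523]), 'joint_efforts': array([ 1.39686501e-03, -4.37929058e+01, -2.24557883e+01,  7.14263320e-02,
        3.52518295e-02, -1.05861943e-04]), 'eef_pos': array([ 132.21818831, -533.59013992,  238.12951808]), 'tcp_rot': array([ 9.92642160e-01,  1.21082638e-01,  8.02579531e-05, -7.28417083e-04]), 'force': array([ 0.06642346, -0.64070061,  0.08905052]), 'ft_torque': array([ 0.03355644, -0.02460581,  0.04125904]), 'grasp_force': 0.0, 'width': 87.92950742483578} 18.700000000000003
top {'vfov': 53.15343468297924, 'cx': 277.56073097695156, 'cy': 213.80975161095242, 'eye': array([ 332.9610643 ,  -69.12339948, 1261.80640597]), 'rotation': array([ 0.05942143, -0.06422631, -0.70013552,  0.70862848])}
side {'vfov': 50.598065115826955, 'cx': 273.61246385949886, 'cy': 212.73919066683342, 'eye': array([ 453.29558554, -854.98990252,  769.15939196]), 'rotation': array([ 0.41097398, -0.01596414, -0.05069952,  0.9100962 ])}
```

View pics/top0.png

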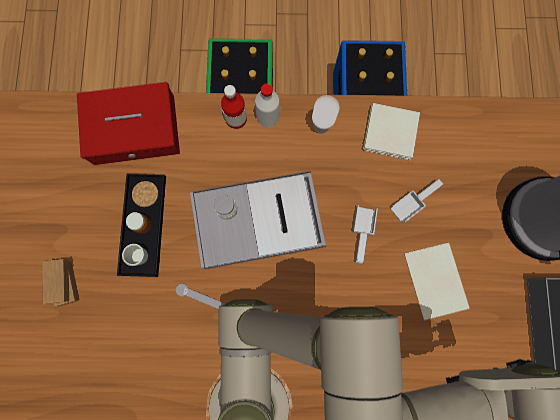

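View pics/side0.png

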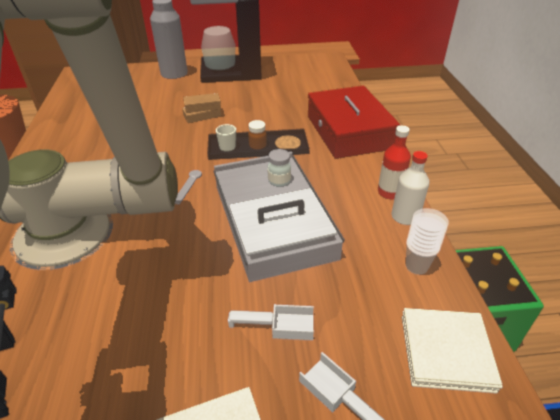

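The top view shows the bin at about (258,220), with its bay and lid on the right (−y). The jar is at (225,207) and the tray at (141,225), with the coaster at (145,193), amber jar at (137,222) and white pot at (134,255). There are two scoops: A, with handle near (361,250), and B, with handle near (430,190). A is nearer the base at about (240,400), so it should be the one meant; I'll confirm that in an enlarged crop.

```bash
cat > h.py <<'E'
import numpy as np, cv2
from scipy.spatial.transform import Rotation as R
from workcell import *
CAM={"top":(53.15343468297924,277.56073,213.80975,[332.9610643,-69.12339948,1261.80640597],[0.05942143,-0.06422631,-0.70013552,0.70862848]),
"side":(50.598065115826955,273.61246,212.73919,[453.29558554,-854.98990252,769.15939196],[0.41097398,-0.01596414,-0.05069952,0.9100962])}
def ray(n,u,v):
    f,cx,cy,e,q=CAM[n]; f=210/np.tan(np.radians(f)/2)
    d=R.from_quat(q).apply([(u-cx)/f,-(v-cy)/f,-1]); return np.array(e),d/np.linalg.norm(d)
def at(n,u,v,z):
    e,d=ray(n,u,v); return e+d*(z-e[2])/d[2]
def proj(n,p):
    f,cx,cy,e,q=CAM[n]; f=210/np.tan(np.radians(f)/2)
    c=R.from_quat(q).inv().apply(np.array(p)-e); c=np.atleast_2d(c)
    return np.c_[cx-f*c[:,0]/c[:,2],cy+f*c[:,1]/c[:,2]]
def tri(a,b):
    e1,d1=ray("top",*a); e2,d2=ray("side",*b)
    t=np.linalg.lstsq(np.c_[d1,-d2],e2-e1,rcond=None)[0]
    p,q=e1+t[0]*d1,e2+t[1]*d2; return (p+q)/2,np.linalg.norm(p-q)
E
python3 - <<'E'
import cv2,numpy as np
t=cv2.imread("pics/top0.png");s=cv2.imread("pics/side0.png")
o=np.zeros((600,800,3),np.uint8)
def put(im,x,y,w,h,k,X,Y):
    o[Y:Y+int(h*k),X:X+int(w*k)]=cv2.resize(im[y:y+h,x:x+w],(int(w*k),int(h*k)),interpolation=cv2.INTER_CUBIC)
put(t,110,165,225,110,2.0,0,0)      # tray+bin
put(t,345,170,105,105,3.0,460,0)     # scoops
put(s,200,120,150,155,2.4,0,225)
put(s,220,295,170,125,2.4,370,320-20)
cv2.imwrite("pics/m1.png",o)
E
```

```text
(no output)
```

View pics/m1.png

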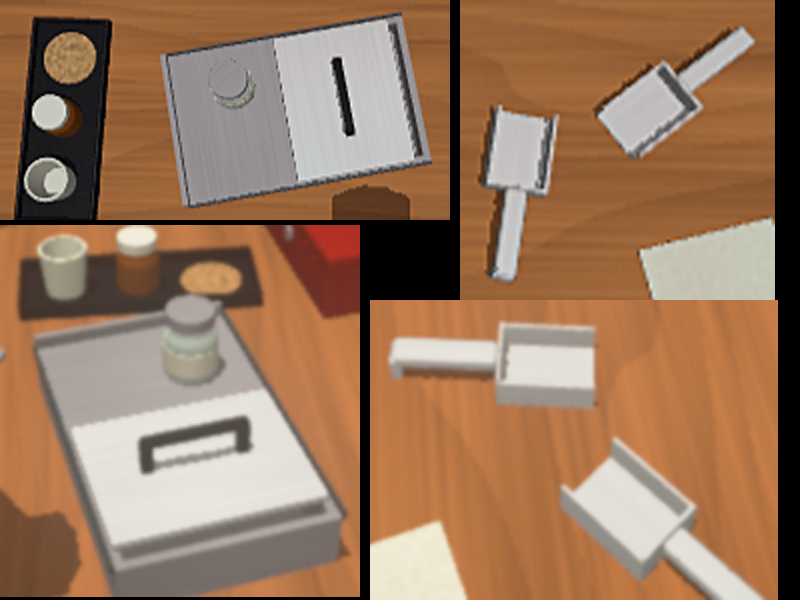

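The crop confirms scoop A: handle from (359,262) to (364,233), bowl up and pointing at +x. Its handle faces the base, while scoop B lies farther out at (415,200). Next I'll triangulate the points.

```bash
cat > m.py <<'E'
from h import *
from scipy.optimize import least_squares
np.set_printoptions(precision=1,suppress=True)
for n,a,b in [("coaster",(145,193.5),(287.9,142.5)),("jartop",(223.5,203.5),(279.6,155.8)),("bar+x",(278.5,195),(303.3,202.9)),("bar-x",(284.5,232),(258.3,210.8)),
 ("hend",(359.3,261.5),(229.2,318)),("junction",(363.7,233.3),(272.9,318.8)),("amber lid",(135,221.5),(257,127.5)),("pot rim",(134.5,255),(226.5,133))]:
    print(n,*tri(a,b))
def fit(obs,p0):
    # obs: cam, (u,v), local xyz
    def r(p):
        c,s=np.cos(p[2]),np.sin(p[2]); out=[]
        for n,uv,l in obs:
            x,y,z=l[0],l[1]+(p[3] if len(l)>3 else 0),l[2]
            out+=list(proj(n,[p[0]+c*x-s*y,p[1]+s*x+c*y,z])[0]-uv)
        return out
    s=least_squares(r,p0,loss="soft_l1"); return s.x,s.fun.reshape(-1,2) if len(s.fun)==2*len(obs) else s.fun
L=lambda x,y:(x,y,70.5,1)
obs=[("top",(191,192.5),(110,183,75)),("top",(203.5,268.5),(-110,183,75)),("top",(311,172),(110,-175,60)),("top",(325.5,245),(-110,-175,60)),
("side",(343.3,241.3),(110,-175,60)),
("top",(278.5,195),(55,-87.5,110,1)) ,("top",(284.5,232),(-55,-87.5,110,1))]
obs+=[("side",(336.3,232.9),L(106,-172.5)),("side",(244.6,253.3),L(-106,-172.5)),("side",(230,205.4),L(-106,-2.5)),("side",(301,188.8),L(106,-2.5))]
x,f=fit(obs,[470,-40,0.15,0.01]); print("bin",x*[1,1,57.3,1]); print(f)
# scoop rays at assumed heights
for uv,z in [((359.3,261.5),32),((363.7,233.3),32),((356.3,206),32),((377.3,209),32),((353.3,232.3),32),((373.7,234.7),32)]: print(at("top",*uv,z))
print([at("top",*uv,10) for uv in[(145,193.5)]], at("top",223.5,203.5,140), at("side",279.6,155.8,140))
print(at("top",134.5,255,68),at("top",135,221.5,80))
E
python3 m.py
```

```text
coaster [613.3 328.5   9.4] 2.020235853327443
jartop [558.8  72.3 136.5] 0.0702216148339455
bar+x [594.3 -77.9 102.9] 4.457714682844546
bar-x [488.5 -95.6 105.2] 3.8644607373964193
hend [ 411.9 -318.7   22. ] 1.803382237411718
junction [ 497.  -333.    24.9] 1.52222260595414
amber lid [518.  333.3  67.4] 2.7397514494278683
pot rim [423.5 331.8  56.1] 4.039938793294017
bin [528.5 -24.8  11.4  23.6]
[[-0.5  0.7]
 [-1.1  0. ]
 [ 0.3  0.6]
 [ 1.1  0.4]
 [-0.9  1.6]
 [-0.4 -1.6]
 [ 1.  -0.4]
 [ 0.1 -0.7]
 [ 1.   0.2]
 [-2.2 -0.5]
 [ 8.5 -0.9]]
[ 412.2 -316.6   32. ]
[ 495.3 -331.5   32. ]
[ 577.3 -311.4   32. ]
[ 569. -374.   32.]
[ 497.9 -300.8   32. ]
[ 491.5 -361.    32. ]
[array([612.1, 328.2,  10. ])] [558.1  71.9 140. ] [558.1  67.1 140. ]
[420.6 327.6  68. ] [514.7 328.9  80. ]
```

{"op": "step_arm", "data": {
  "targets": [
    [[0.117,-0.101,0],[0,0,0]],
    [[0.117,-0.101,0],[0,0,0]],
    [[0.117,-0.101,0],[0,0,0]],
    [[0.117,-0.101,0],[0,0,0]],
    [[0.117,-0.101,0],[0,0,0]],
    [[0.117,-0.101,0],[0,0,0]],
    [[0.117,-0.101,0],[0,0,0]],
    [[0.117,-0.101,0],[0,0,0]]
  ],
  "gripper": 0
}}

```text
time_s: 1.1
eef_pos: [347.1, -229.6, 238.6]
tcp_rot: [0.993, 0.121, -0.0, -0.0]
force: [1.2, -0.7, -0.2]
width: 88.1
grasp_force: 0.0
```

```bash
cat >> h.py <<'E'
def plan(x,y,z,yaw=None):
    "remaining shift in tool axes (units of 0.3 m), yaw turn about tool z (units of 45 deg)"
    s=read_state(); r=R.from_quat(s["tcp_rot"]); d=r.inv().apply(np.array([x,y,z])-s["eef_pos"])/300
    X=r.as_matrix(); now=np.degrees(np.arctan2(X[1,0],X[0,0]))
    np.set_printoptions(precision=4,suppress=True)
    print("t",round(s["time_s"],2),"pos",s["eef_pos"],"yaw",now,"tilt",r.apply([0,0,1]),"shift",d,"len",np.linalg.norm(d)*300,"turn",None if yaw is None else -(yaw-now)/45,"q6",s["q"][5])
E
python3 -c "
from h import *
plan(558.5,71.5,195)
cv2.imwrite('pics/top1.png',read_camera('top')['image'])"
```

```text
t 1.1 pos [ 347.0691 -229.6346  238.6366] yaw 13.898840745910814 tilt [-0.0002  0.0002 -1.    ] shift [ 0.9253 -0.8051  0.1456] len 370.52558342100536 turn None q6 0.45747032137415505
```

{"op": "step_arm", "data": {
  "targets": [
    [[0.116,-0.101,0.018],[0,0,0]],
    [[0.116,-0.101,0.018],[0,0,0]],
    [[0.116,-0.101,0.018],[0,0,0]],
    [[0.116,-0.101,0.018],[0,0,0]],
    [[0.116,-0.101,0.018],[0,0,0]],
    [[0.116,-0.101,0.018],[0,0,0]],
    [[0.116,-0.1,0.018],[0,0,0]],
    [[0.115,-0.1,0.018],[0,0,0]]
  ]
}}

```text
time_s: 2.15
eef_pos: [559.0, 71.9, 195.1]
tcp_rot: [0.993, 0.121, -0.0, -0.0]
force: [-0.4, -0.1, 0.1]
width: 88.3
grasp_force: 0.0
```

```bash
python3 -c "
from h import *
plan(558.5,71.5,92)
t=read_camera('top')['image'];s=read_camera('side')['image']
o=np.zeros((600,800,3),np.uint8)
o[:300,:400]=cv2.resize(t,(400,300)); 
o[:300,400:]=cv2.resize(s,(400,300))
o[300:,:400]=cv2.resize(t[150:300,170:370],(400,300)); o[300:,400:]=cv2.resize(s[90:240,190:390],(400,300))
cv2.imwrite('pics/m2.png',o)"
```

```text
t 2.15 pos [558.9614  71.8861 195.0679] yaw 13.920364204997176 tilt [-0.0006 -0.     -1.    ] shift [-0.0016  0.0009  0.3436] len 103.06969963884221 turn None q6 1.2457531594425586
```

View pics/m2.png

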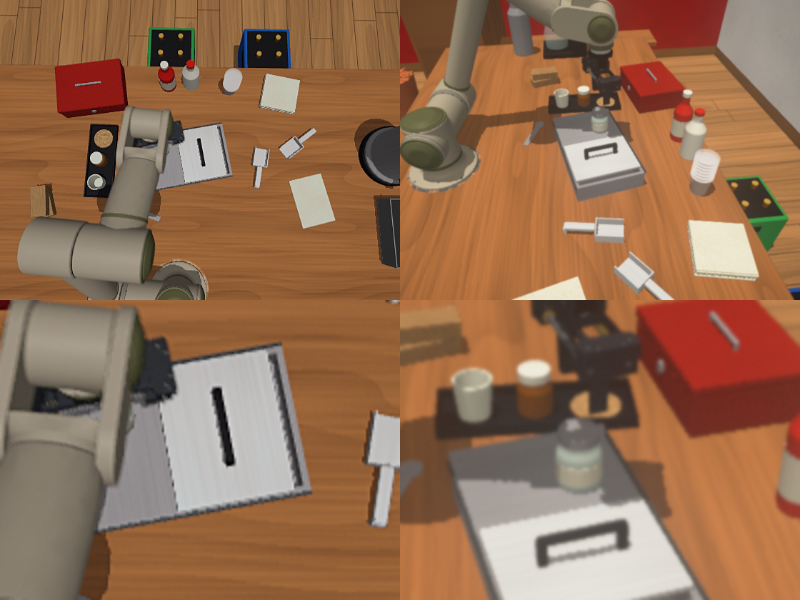

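The picture shows just the two scoops, so A at top-view (361,250) is confirmed as the one nearest the base. The gripper hangs above the jar, its fingertips at about (290,132) in the side view. I'll check that against the projection before descending.

```bash
python3 -c "
from h import *
s=read_state();p=s['eef_pos'];y=R.from_quat(s['tcp_rot']).as_matrix()[:,1]
print(proj('side',p),proj('side',p+y*50),proj('side',p-y*50),proj('side',[558.5,71.5,140]))"
```

```text
[[279.70727067 135.73375372]] [[287.236508   146.27952542]] [[272.65419773 125.85491822]] [[279.54389476 154.8099591 ]]
```

{"op": "step_arm", "data": {
  "targets": [
    [[-0.002,0.001,0.07],[0,0,0]],
    [[0,0,0.07],[0,0,0]],
    [[0,0,0.07],[0,0,0]],
    [[0,0,0.06],[0,0,0]],
    [[0,0,0.045],[0,0,0]],
    [[0,0,0.028],[0,0,0]],
    [[0,0,0],[0,0,0]],
    [[0,0,0],[0,0,0]]
  ]
}}

```text
time_s: 3.25
eef_pos: [558.1, 70.0, 93.2]
tcp_rot: [0.993, 0.121, 0.0, 0.0]
force: [-0.2, -0.6, -1.0]
width: 88.5
grasp_force: 0.0
```

{"op": "step_arm", "data": {
  "targets": [
    [[0,0,0],[0,0,0]],
    [[0,0,0],[0,0,0]],
    [[0,0,0],[0,0,0]],
    [[0,0,0],[0,0,0]],
    [[0,0,0],[0,0,0]],
    [[0,0,0],[0,0,0]],
    [[0,0,0],[0,0,0]],
    [[0,0,0],[0,0,0]]
  ],
  "gripper": 1,
  "squeeze": 20
}}

```text
time_s: 4.25
eef_pos: [557.7, 70.3, 92.8]
tcp_rot: [0.993, 0.121, -0.0, -0.0]
force: [-1.9, 4.3, 4.3]
width: 59.4
grasp_force: 20.0
```

{"op": "step_arm", "data": {
  "targets": [
    [[0,0,-0.03],[0,0,0]],
    [[0,0,-0.06],[0,0,0]],
    [[0,0,-0.06],[0,0,0]],
    [[0.02,-0.04,0],[0,0,0]],
    [[0.045,-0.09,0],[0,0,0]],
    [[0.05,-0.1,0],[0,0,0]],
    [[0.05,-0.1,0],[0,0,0]],
    [[0.05,-0.1,0],[0,0,0]]
  ]
}}

```text
time_s: 5.25
eef_pos: [589.3, 212.4, 136.4]
tcp_rot: [0.993, 0.121, -0.001, 0.0]
force: [-0.2, -0.4, -2.9]
width: 59.5
grasp_force: 20.0
```

{"op": "step_arm", "data": {
  "targets": [
    [[0.05,-0.1,0],[0,0,0]],
    [[0.05,-0.1,0],[0,0,0]],
    [[0.04,-0.09,0],[0,0,0]],
    [[0.02,-0.05,0],[0,0,0]],
    [[0.01,-0.02,0],[0,0,0]],
    [[0,0,0],[0,0,0]],
    [[0,0,0],[0,0,0]],
    [[0,0,0],[0,0,0]]
  ]
}}

```text
time_s: 6.25
eef_pos: [613.1, 327.2, 137.8]
tcp_rot: [0.993, 0.121, 0.0, 0.0]
force: [0.1, -0.8, -2.5]
width: 59.4
grasp_force: 20.0
```

```bash
python3 -c "
from h import *
plan(612.5,328,43.5)
s=read_camera('side')['image'];t=read_camera('top')['image']
o=np.zeros((600,800,3),np.uint8)
o[:,:400]=cv2.resize(t[150:300,90:190],(400,600)); o[:,400:]=cv2.resize(s[50:200,220:320],(400,600))
cv2.imwrite('pics/m3.png',o)"
```

```text
t 6.25 pos [613.0781 327.1808 137.8456] yaw 13.857767816826529 tilt [ 0.0001 -0.0001 -1.    ] shift [-0.0012 -0.0031  0.3145] len 94.35095881073357 turn None q6 1.6492947967691995
```

View pics/m3.png

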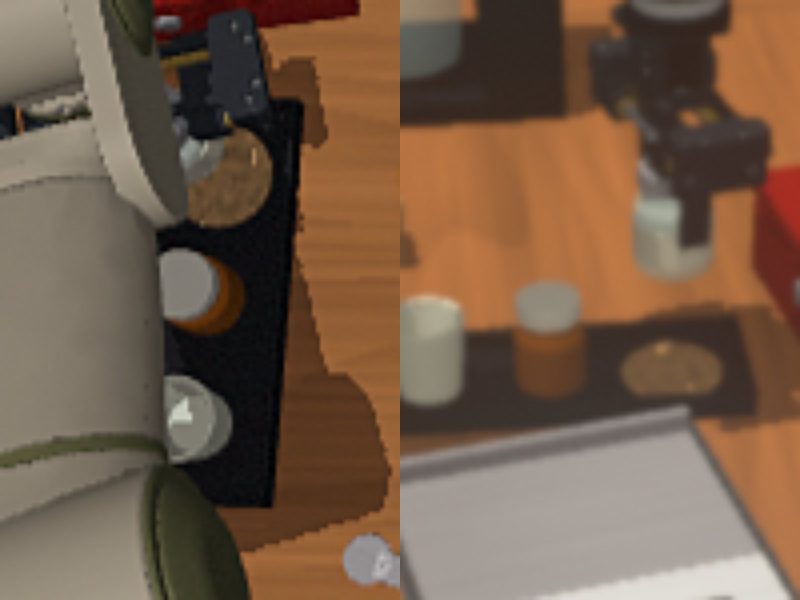

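The jar hangs upright at side-view crop (672,230), straight above the coaster at (671,370). The amber jar and pot stand undisturbed, so I'll descend.

{"op": "step_arm", "data": {
  "targets": [
    [[-0.001,-0.003,0.05],[0,0,0]],
    [[0,0,0.07],[0,0,0]],
    [[0,0,0.07],[0,0,0]],
    [[0,0,0.06],[0,0,0]],
    [[0,0,0.03],[0,0,0]],
    [[0,0,0.02],[0,0,0]],
    [[0,0,0.01],[0,0,0]],
    [[0,0,0],[0,0,0]]
  ]
}}

```text
time_s: 7.35
eef_pos: [612.6, 328.7, 44.9]
tcp_rot: [0.993, 0.121, 0.0, -0.0]
force: [-1.3, 0.2, -4.3]
width: 59.2
grasp_force: 20.0
```

{"op": "step_arm", "data": {
  "targets": [
    [[0,0,0.002],[0,0,0]],
    [[0,0,0.002],[0,0,0]],
    [[0,0,0.002],[0,0,0]],
    [[0,0,0],[0,0,0]],
    [[0,0,0],[0,0,0]],
    [[0,0,0],[0,0,0]],
    [[0,0,0],[0,0,0]],
    [[0,0,0],[0,0,0]]
  ]
}}

```text
time_s: 8.35
eef_pos: [612.5, 328.7, 42.9]
tcp_rot: [0.993, 0.121, 0.0, -0.0]
force: [0.4, 0.4, -1.4]
width: 58.8
grasp_force: 20.0
```

{"op": "step_arm", "data": {
  "targets": [
    [[0,0,0.001],[0,0,0]],
    [[0,0,0],[0,0,0]],
    [[0,0,0],[0,0,0]],
    [[0,0,0],[0,0,0]],
    [[0,0,0],[0,0,0]],
    [[0,0,0],[0,0,0]],
    [[0,0,0],[0,0,0]],
    [[0,0,0],[0,0,0]]
  ],
  "gripper": 0
}}

```text
time_s: 9.35
eef_pos: [612.5, 328.7, 42.6]
tcp_rot: [0.993, 0.121, 0.0, 0.0]
force: [0.3, 0.9, 0.6]
width: 87.9
grasp_force: 0.0
```

{"op": "step_arm", "data": {
  "targets": [
    [[0,0,-0.04],[0,0,0]],
    [[0,0,-0.08],[0,0,0]],
    [[0,0,-0.12],[0,0,0]],
    [[0,0,-0.12],[0,0,0]],
    [[0,0,-0.1],[0,0,0]],
    [[0,0,-0.04],[0,0,0]],
    [[0,0,0],[0,0,0.08]],
    [[0,0,0],[0,0,0]]
  ]
}}

```text
time_s: 10.35
eef_pos: [612.2, 328.6, 192.0]
tcp_rot: [0.996, 0.09, -0.001, 0.0]
force: [-0.5, -0.5, 0.5]
width: 88.2
grasp_force: 0.0
```

```bash
python3 -c "
import re
src=open('m.py').read().replace(',(\"side\",(301,188.8),L(106,-2.5))','')
exec(src)
c,s=np.cos(x[2]),np.sin(x[2])
print('bar from bin',x[0]+s*(87.5-x[3]),x[1]-c*(87.5-x[3]))
plan(541.4,-86.7,190,10.5)" | tail -14
```

```text
[ 0.9 -0.6]
 [ 0.3 -0.7]
 [ 1.1  0.1]
 [-2.  -0.6]]
[ 412.2 -316.6   32. ]
[ 495.3 -331.5   32. ]
[ 577.3 -311.4   32. ]
[ 569. -374.   32.]
[ 497.9 -300.8   32. ]
[ 491.5 -361.    32. ]
[array([612.1, 328.2,  10. ])] [558.1  71.9 140. ] [558.1  67.1 140. ]
[420.6 327.6  68. ] [514.7 328.9  80. ]
bar from bin 541.5933603594166 -87.36308786326146
t 10.35 pos [612.2242 328.5953 192.0337] yaw 10.337560745982639 tilt [-0.001  -0.0004 -1.    ] shift [-0.4807  1.3195  0.0075] len 421.2960336383941 turn -0.003609761200385798 q6 1.7130510872548643
```

{"op": "step_arm", "data": {
  "targets": [
    [[-0.04,0.1,0],[0,0,0]],
    [[-0.055,0.15,0],[0,0,0]],
    [[-0.055,0.15,0],[0,0,0]],
    [[-0.055,0.15,0],[0,0,0]],
    [[-0.055,0.15,0],[0,0,0]],
    [[-0.055,0.15,0],[0,0,0]],
    [[-0.055,0.15,0],[0,0,0]],
    [[-0.055,0.15,0],[0,0,0]]
  ]
}}

```text
time_s: 11.35
eef_pos: [548.1, -35.0, 192.2]
tcp_rot: [0.996, 0.091, -0.0, -0.0]
force: [0.2, 0.1, -0.6]
width: 87.9
grasp_force: 0.0
```

{"op": "step_arm", "data": {
  "targets": [
    [[-0.036,0.1,0],[0,0,0]],
    [[-0.02,0.07,0],[0,0,0]],
    [[0,0,0.02],[0,0,0]],
    [[0,0,0.06],[0,0,0]],
    [[0,0,0.06],[0,0,0]],
    [[0,0,0.05],[0,0,0]],
    [[0,0,0],[0,0,0]],
    [[0,0,0],[0,0,0]]
  ]
}}

```text
time_s: 12.35
eef_pos: [541.7, -86.5, 136.0]
tcp_rot: [0.996, 0.09, 0.0, 0.0]
force: [-0.5, -1.1, 0.3]
width: 88.6
grasp_force: 0.0
```

```bash
python3 -c "
from h import *
plan(541.4,-86.7,87.5,10.5)
s=read_camera('side')['image'];t=read_camera('top')['image']
o=np.zeros((600,800,3),np.uint8)
o[:,:400]=cv2.resize(s[90:270,220:340],(400,600));o[:,400:]=cv2.resize(t[160:310,100:200],(400,600))
cv2.imwrite('pics/m4.png',o)"
```

```text
t 12.35 pos [541.6551 -86.539  135.9596] yaw 10.336892671253647 tilt [ 0.0007 -0.0002 -1.    ] shift [-0.001   0.0003  0.1615] len 48.46058447180123 turn -0.003624607305474509 q6 1.0160137567253278
```

View pics/m4.png

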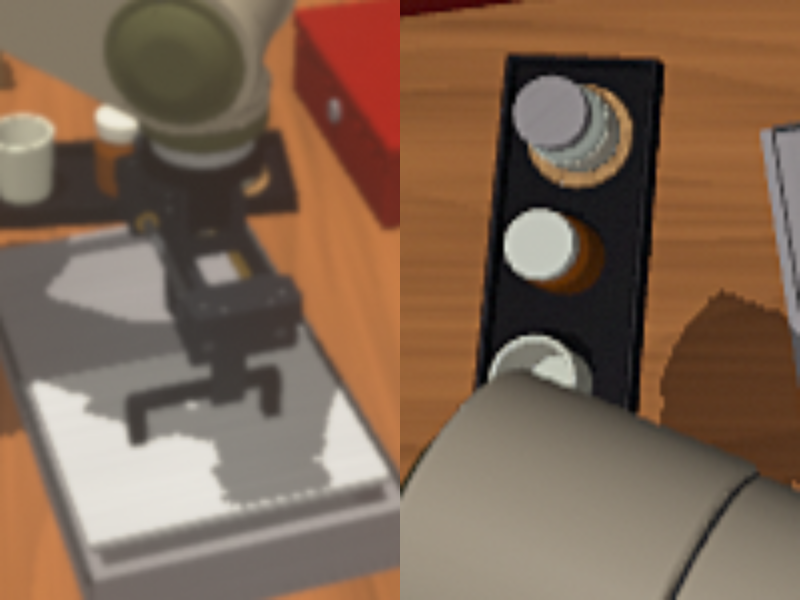

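The jar stands upright on the coaster at right-crop (570,120), and both pots are in place. The near finger is in front of the bar at left-crop (228,385), so the bar is straddled. I'll descend and grip.

{"op": "step_arm", "data": {
  "targets": [
    [[0,0,0.05],[0,0,0]],
    [[0,0,0.05],[0,0,0]],
    [[0,0,0.04],[0,0,0]],
    [[0,0,0.02],[0,0,0]],
    [[0,0,0],[0,0,0]],
    [[0,0,0],[0,0,0]],
    [[0,0,0],[0,0,0]],
    [[0,0,0],[0,0,0]]
  ]
}}

```text
time_s: 13.45
eef_pos: [541.4, -86.8, 87.8]
tcp_rot: [0.996, 0.09, 0.0, 0.0]
force: [-0.9, 0.0, 0.3]
width: 88.3
grasp_force: 0.0
```

{"op": "step_arm", "data": {
  "targets": [
    [[0,0,0],[0,0,0]],
    [[0,0,0],[0,0,0]],
    [[0,0,0],[0,0,0]],
    [[0,0,0],[0,0,0]],
    [[0,0,0],[0,0,0]],
    [[0,0,0],[0,0,0]],
    [[0,0,0],[0,0,0]],
    [[0,0,0],[0,0,0]]
  ],
  "gripper": 1,
  "squeeze": 15
}}

```text
time_s: 14.45
eef_pos: [541.3, -86.6, 87.5]
tcp_rot: [0.996, 0.09, -0.0, -0.0]
force: [0.5, -0.3, -1.0]
width: 11.5
grasp_force: 15.0
```

{"op": "step_arm", "data": {
  "targets": [
    [[0,-0.02,0],[0,0,0]],
    [[0,-0.05,0],[0,0,0]],
    [[0,-0.07,0],[0,0,0]],
    [[0,-0.08,0],[0,0,0]],
    [[0,-0.08,0],[0,0,0]],
    [[0,-0.07,0],[0,0,0]],
    [[0,-0.04,0],[0,0,0]],
    [[0,-0.01,0],[0,0,0]]
  ]
}}

```text
time_s: 15.45
eef_pos: [516.8, 38.6, 87.5]
tcp_rot: [0.996, 0.091, -0.002, -0.0]
force: [-7.5, -4.4, 4.5]
width: 11.9
grasp_force: 15.0
```

{"op": "step_arm", "data": {
  "targets": [
    [[0,-0.01,0],[0,0,0]],
    [[0,-0.01,0],[0,0,0]],
    [[0,-0.01,0],[0,0,0]],
    [[0,-0.01,0],[0,0,0]],
    [[0,-0.005,0],[0,0,0]],
    [[0,0,0],[0,0,0]],
    [[0,0,0],[0,0,0]],
    [[0,0,0],[0,0,0]]
  ]
}}

```text
time_s: 16.45
eef_pos: [514.3, 51.4, 87.5]
tcp_rot: [0.996, 0.09, -0.002, -0.0]
force: [-8.2, -2.6, 5.2]
width: 11.6
grasp_force: 15.0
```

{"op": "step_arm", "data": {
  "targets": [
    [[-0.005,-0.006,0],[0,0,0]],
    [[-0.003,-0.006,0],[0,0,0]],
    [[0,-0.006,0],[0,0,0]],
    [[0,-0.004,0],[0,0,0]],
    [[0,0,0],[0,0,0]],
    [[0,0,0],[0,0,0]],
    [[0,0,0],[0,0,0]],
    [[0,0,0],[0,0,0]]
  ]
}}

```text
time_s: 17.45
eef_pos: [513.4, 55.9, 87.5]
tcp_rot: [0.996, 0.09, 0.0, 0.001]
force: [3.2, -7.3, -3.0]
width: 11.7
grasp_force: 15.0
```

{"op": "step_arm", "data": {
  "targets": [
    [[0,-0.005,0],[0,0,0]],
    [[0,-0.005,0],[0,0,0]],
    [[0,-0.003,0],[0,0,0]],
    [[0,0,0],[0,0,0]],
    [[0,0,0],[0,0,0]],
    [[0,0,0],[0,0,0]],
    [[0,0,0],[0,0,0]],
    [[0,0,0],[0,0,0]]
  ]
}}

```text
time_s: 18.45
eef_pos: [513.4, 56.1, 87.5]
tcp_rot: [0.996, 0.09, 0.001, 0.004]
force: [4.3, -30.1, -6.3]
width: 11.7
grasp_force: 15.0
```

The lid is at its stop, with 30 N and no further travel. I'll ease off, release and rise.

{"op": "step_arm", "data": {
  "targets": [
    [[0,0.006,0],[0,0,0]],
    [[0,0.005,0],[0,0,0]],
    [[0,0,0],[0,0,0]],
    [[0,0,0],[0,0,0]],
    [[0,0,0],[0,0,0]],
    [[0,0,0],[0,0,0]],
    [[0,0,0],[0,0,0]],
    [[0,0,0],[0,0,0]]
  ]
}}

```text
time_s: 19.45
eef_pos: [513.4, 55.9, 87.5]
tcp_rot: [0.996, 0.09, 0.0, 0.001]
force: [2.8, -11.2, -4.8]
width: 11.9
grasp_force: 15.0
```

{"op": "step_arm", "data": {
  "targets": [
    [[0,0,0],[0,0,0]],
    [[0,0,0],[0,0,0]],
    [[0,0,0],[0,0,0]],
    [[0,0,0],[0,0,0]],
    [[0,0,-0.05],[0,0,0]],
    [[0,0,-0.1],[0,0,0]],
    [[0,0,-0.12],[0,0,0]],
    [[0,0,-0.05],[0,0,0]]
  ],
  "gripper": 0.4
}}

```text
time_s: 20.45
eef_pos: [513.2, 57.2, 185.5]
tcp_rot: [0.996, 0.09, 0.001, 0.0]
force: [0.3, -0.0, -1.9]
width: 52.8
grasp_force: 0.0
```

```bash
python3 -c "
from h import *
plan(458,-325,160,-9.2)"
```

```text
t 20.45 pos [513.1746  57.2303 185.4899] yaw 10.31759858294163 tilt [ 0.0028 -0.0002 -1.    ] shift [-0.4094  1.2205  0.0847] len 387.03224112122535 turn 0.43372441295425845 q6 1.272134370999298
```

{"op": "step_arm", "data": {
  "targets": [
    [[-0.03,0.1,0],[0,0,0]],
    [[-0.05,0.15,0],[0,0,0]],
    [[-0.05,0.15,0],[0,0,0]],
    [[-0.05,0.15,0],[0,0,0]],
    [[-0.05,0.15,0],[0,0,0]],
    [[-0.05,0.15,0],[0,0,0]],
    [[-0.05,0.15,0],[0,0,0]],
    [[-0.05,0.14,0],[0,0,0]]
  ]
}}

```text
time_s: 21.45
eef_pos: [461.4, -301.2, 183.6]
tcp_rot: [0.996, 0.09, 0.0, -0.0]
force: [0.3, 0.5, 0.2]
width: 52.9
grasp_force: 0.0
```

{"op": "step_arm", "data": {
  "targets": [
    [[-0.029,0.08,0.02],[0,0,0]],
    [[0,0,0.02],[0,0,0.145]],
    [[0,0,0.02],[0,0,0.145]],
    [[0,0,0.02],[0,0,0.144]],
    [[0,0,0],[0,0,0]],
    [[0,0,0],[0,0,0]],
    [[0,0,0],[0,0,0]],
    [[0,0,0],[0,0,0]]
  ]
}}

```text
time_s: 22.45
eef_pos: [457.6, -324.9, 159.7]
tcp_rot: [0.997, -0.08, 0.0, 0.0]
force: [-0.4, 0.6, 0.3]
width: 52.7
grasp_force: 0.0
```

```bash
python3 -c "
from h import *
plan(458,-325,6.5,-9.2)
s=read_camera('side')['image'];t=read_camera('top')['image']
o=np.zeros((600,800,3),np.uint8)
o[:400,:400]=cv2.resize(s[240:370,210:340],(400,400))
o[:400,400:]=cv2.resize(t[165:280,190:335],(400,317)) if 0 else cv2.resize(t[160:293,190:323],(400,400))
o[400:,:350]=cv2.resize(s[150:300,200:375],(350,200),fx=0) if 0 else cv2.resize(t[190:290,320:495],(350,200))
o[400:,350:750]=cv2.resize(s[145:270,190:440],(400,200))
cv2.imwrite('pics/m5.png',o)
p=np.array([[458,-325,24]]);a=np.radians(-9.2)
print(proj('side',[[458,-325,32],[412,-317,32],[493,-331,32]]))"
```

```text
t 22.45 pos [ 457.5521 -324.9166  159.6951] yaw -9.181330076258572 tilt [ 0.0001 -0.0002 -1.    ] shift [ 0.0014 -0.      0.5107] len 153.19577801459948 turn 0.00041488719425394216 q6 0.9026298890951715
[[252.5542 315.3085]
 [229.2712 314.1845]
 [270.3614 316.1319]]
```

View pics/m5.png

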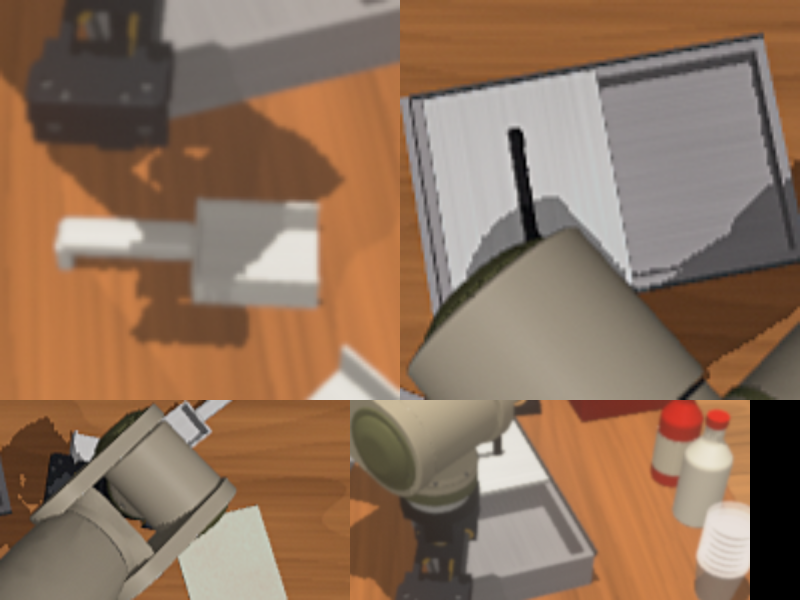

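The lid is fully open and the bay is clear, with its floor at right-crop (690,170). The fingers hang over scoop A's handle at left-crop (128,235), which matches the projected (252.5,315). I'll descend.

{"op": "step_arm", "data": {
  "targets": [
    [[0.001,0,0.05],[0,0,0]],
    [[0,0,0.09],[0,0,0]],
    [[0,0,0.09],[0,0,0]],
    [[0,0,0.09],[0,0,0]],
    [[0,0,0.09],[0,0,0]],
    [[0,0,0.06],[0,0,0]],
    [[0,0,0.03],[0,0,0]],
    [[0,0,0.008],[0,0,0]]
  ]
}}

```text
time_s: 23.55
eef_pos: [457.7, -324.8, 6.6]
tcp_rot: [0.997, -0.08, -0.0, -0.0]
force: [-0.6, -0.1, 0.3]
width: 52.9
grasp_force: 0.0
```

{"op": "step_arm", "data": {
  "targets": [
    [[0,0,0],[0,0,0]],
    [[0,0,0],[0,0,0]],
    [[0,0,0],[0,0,0]],
    [[0,0,0],[0,0,0]],
    [[0,0,0],[0,0,0]],
    [[0,0,0],[0,0,0]],
    [[0,0,0],[0,0,0]],
    [[0,0,0],[0,0,0]]
  ],
  "gripper": 1,
  "squeeze": 35
}}

```text
time_s: 24.55
eef_pos: [457.9, -325.0, 7.5]
tcp_rot: [0.997, -0.08, 0.0, 0.0]
force: [-1.2, 0.4, 5.0]
width: 21.5
grasp_force: 35.0
```

```bash
python3 -c "
from h import *
np.set_printoptions(precision=1,suppress=True)
k=133/400
f=lambda X,Y:(190+(X-400)*k,160+Y*k)
# bay inner floor/rim corners from top crop
for n,X,Y,z in [('outer +x-y',763,36,60),('rim in +x-y',752,52,60),('floor +x-y',750,63,12),('lid edge +x',597,70,70.5),('lid edge -x',632,284,70.5),('floor -x-y',792,248,12),('outer +x+y',402,97,75),('bar +x end',515,129,111.5)]: print(n,at('top',*f(X,Y),z))
plan(0,0,0)"
```

```text
outer +x-y [ 672.7 -172.8   60. ]
rim in +x-y [ 656.3 -162.    60. ]
floor +x-y [ 657.6 -163.6   12. ]
lid edge +x [633.4 -10.6  70.5]
lid edge -x [426.5 -47.9  70.5]
floor -x-y [ 468.7 -205.3   12. ]
outer +x+y [603.1 176.1  75. ]
bar +x end [565.7  62.3 111.5]
t 24.55 pos [ 457.9195 -325.0209    7.4935] yaw -9.219000774212757 tilt [ 0.0003 -0.0004 -1.    ] shift [-1.6803 -0.8249  0.0241] len 561.5915042610444 turn None q6 0.9036263347311018
```

{"op": "step_arm", "data": {
  "targets": [
    [[0,0,-0.02],[0,0,0]],
    [[0,0,-0.05],[0,0,0]],
    [[0,0,-0.08],[0,0,0]],
    [[0,0,-0.1],[0,0,0]],
    [[0,0,-0.08],[0,0,-0.11]],
    [[0,0,-0.03],[0,0,-0.12]],
    [[0,0,0],[0,0,-0.12]],
    [[0,0,0],[0,0,-0.1]]
  ]
}}

```text
time_s: 25.55
eef_pos: [457.8, -324.9, 116.1]
tcp_rot: [0.995, 0.098, 0.0, 0.0]
force: [-0.8, -0.3, -1.6]
width: 21.5
grasp_force: 35.0
```

```bash
python3 -c "
from h import *
plan(514.2,-125.9,115,11)
s=read_camera('side')['image'];cv2.imwrite('pics/s6.png',cv2.resize(s[170:400,180:420],(720,600)))"
```

```text
t 25.55 pos [ 457.7807 -324.8612  116.1023] yaw 11.194015941959266 tilt [ 0.0004 -0.0005 -1.    ] shift [ 0.3132 -0.6141  0.0034] len 206.80889752905125 turn 0.004311465376872587 q6 0.5474137518488786
```

View pics/s6.png

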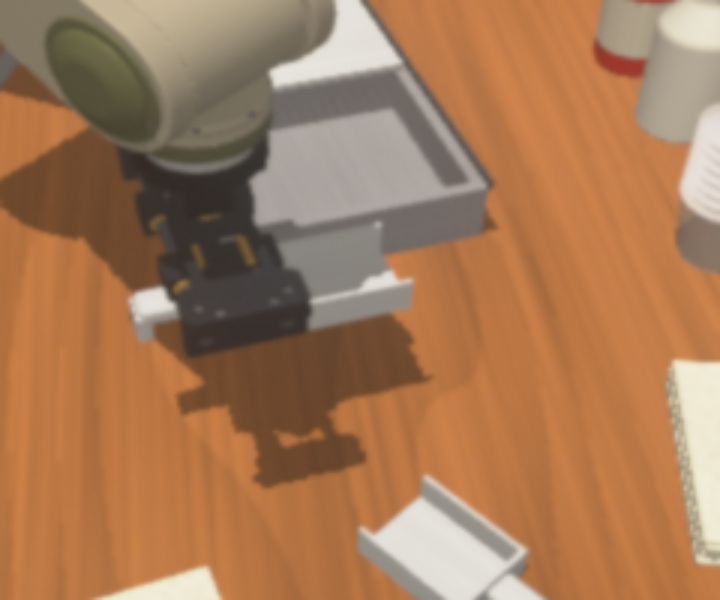

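The scoop is held level, bowl up at crop (350,275), and parallel to the bin. I'll carry it over the bay.

{"op": "step_arm", "data": {
  "targets": [
    [[0.02,-0.04,0],[0,0,0]],
    [[0.05,-0.1,0],[0,0,0]],
    [[0.065,-0.13,0],[0,0,0]],
    [[0.065,-0.13,0],[0,0,0]],
    [[0.06,-0.11,0],[0,0,0]],
    [[0.035,-0.07,0],[0,0,0]],
    [[0.018,-0.034,0],[0,0,0]],
    [[0,0,0],[0,0,0]]
  ]
}}

```text
time_s: 26.6
eef_pos: [514.8, -125.7, 115.3]
tcp_rot: [0.995, 0.096, 0.0, 0.0]
force: [-0.0, -1.1, -2.7]
width: 21.8
grasp_force: 35.0
```

{"op": "step_arm", "data": {
  "targets": [
    [[0,0,0.03],[0,0,0]],
    [[0,0,0.06],[0,0,0]],
    [[0,0,0.07],[0,0,0]],
    [[0,0,0.06],[0,0,0]],
    [[0,0,0.04],[0,0,0]],
    [[0,0,0.02],[0,0,0]],
    [[0,0,0],[0,0,0]],
    [[0,0,0],[0,0,0]]
  ]
}}

```text
time_s: 27.6
eef_pos: [515.0, -126.3, 31.6]
tcp_rot: [0.995, 0.096, 0.0, 0.0]
force: [-0.1, 0.9, -2.4]
width: 21.2
grasp_force: 35.0
```

```bash
python3 -c "
from h import *
plan(514.2,-125.9,19.5,11)
s=read_camera('side')['image'];t=read_camera('top')['image']
o=np.zeros((600,800,3),np.uint8)
o[:,:400]=cv2.resize(s[150:300,230:330+30],(400,600))[:,:400]
o[:,400:]=cv2.resize(t[150:300,230:330],(400,600))
cv2.imwrite('pics/m7.png',o)"
```

```text
t 27.6 pos [ 515.0115 -126.3208   31.6407] yaw 11.03031642586646 tilt [ 0.0009 -0.0005 -1.    ] shift [-0.0024 -0.0019  0.0405] len 12.175029599786347 turn 0.0006736983525879876 q6 0.9143135478497502
```

View pics/m7.png

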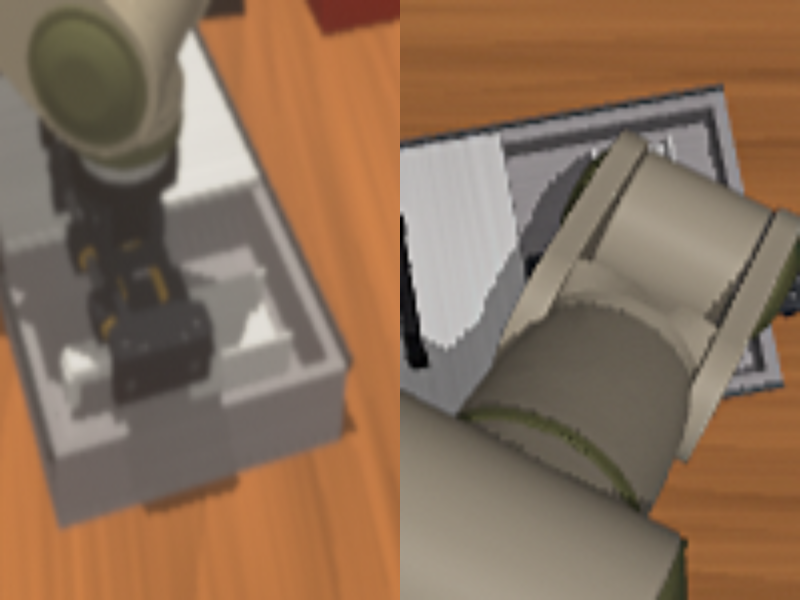

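The scoop is inside the bay, clear of all the walls, with its handle end at left-crop (80,370) and bowl at (265,320). I'll lower the last 12 mm.

{"op": "step_arm", "data": {
  "targets": [
    [[0,0,0.012],[0,0,0]],
    [[0,0,0.01],[0,0,0]],
    [[0,0,0.007],[0,0,0]],
    [[0,0,0.005],[0,0,0]],
    [[0,0,0.003],[0,0,0]],
    [[0,0,0],[0,0,0]],
    [[0,0,0],[0,0,0]],
    [[0,0,0],[0,0,0]]
  ]
}}

```text
time_s: 28.7
eef_pos: [514.8, -126.2, 20.1]
tcp_rot: [0.995, 0.096, 0.0, 0.0]
force: [-0.7, -0.2, -1.6]
width: 21.6
grasp_force: 35.0
```

{"op": "step_arm", "data": {
  "targets": [
    [[0,0,0.002],[0,0,0]],
    [[0,0,0.002],[0,0,0]],
    [[0,0,0],[0,0,0]],
    [[0,0,0],[0,0,0]],
    [[0,0,0],[0,0,0]],
    [[0,0,0],[0,0,0]],
    [[0,0,0],[0,0,0]],
    [[0,0,0],[0,0,0]]
  ]
}}

```text
time_s: 29.7
eef_pos: [514.8, -126.2, 19.5]
tcp_rot: [0.995, 0.096, 0.0, 0.0]
force: [-2.1, 1.3, 5.8]
width: 21.4
grasp_force: 35.0
```

{"op": "step_arm", "data": {
  "targets": [
    [[0,0,0],[0,0,0]],
    [[0,0,0],[0,0,0]],
    [[0,0,0],[0,0,0]],
    [[0,0,0],[0,0,0]],
    [[0,0,0],[0,0,0]],
    [[0,0,0],[0,0,0]],
    [[0,0,0],[0,0,0]],
    [[0,0,0],[0,0,0]]
  ],
  "gripper": 0.5
}}

```text
time_s: 30.7
eef_pos: [514.7, -126.2, 18.9]
tcp_rot: [0.995, 0.096, 0.0, -0.0]
force: [-0.4, 0.4, -1.2]
width: 44.3
grasp_force: 0.0
```

{"op": "step_arm", "data": {
  "targets": [
    [[0,0,-0.03],[0,0,0]],
    [[0,0,-0.06],[0,0,0]],
    [[0,0,-0.1],[0,0,0]],
    [[0,0,-0.13],[0,0,0]],
    [[0,0,-0.15],[0,0,0]],
    [[-0.05,0.1,-0.1],[0,0,0]],
    [[-0.06,0.13,0],[0,0,0]],
    [[-0.06,0.13,0],[0,0,0]]
  ]
}}

```text
time_s: 31.7
eef_pos: [485.0, -242.9, 191.0]
tcp_rot: [0.995, 0.096, 0.001, 0.001]
force: [-0.1, 0.8, 0.7]
width: 44.1
grasp_force: 0.0
```

{"op": "step_arm", "data": {
  "targets": [
    [[-0.06,0.13,0],[0,0,0]],
    [[-0.06,0.13,0],[0,0,0]],
    [[-0.06,0.13,0],[0,0,0]],
    [[-0.05,0.1,0],[0,0,0]],
    [[0,0,0],[0,0,0]],
    [[0,0,0],[0,0,0]],
    [[0,0,0],[0,0,0]],
    [[0,0,0],[0,0,0]]
  ]
}}

```text
time_s: 32.7
eef_pos: [446.1, -398.7, 190.1]
tcp_rot: [0.995, 0.097, 0.0, 0.0]
force: [0.1, 0.1, -0.1]
width: 43.8
grasp_force: 0.0
```

```bash
python3 -c "
from h import *
s=read_camera('side')['image'];t=read_camera('top')['image']
o=np.zeros((600,800,3),np.uint8)
o[:,:400]=cv2.resize(s[120:300,220:340],(400,600))
o[:390,400:]=cv2.resize(t[165:360,130:330][:135],(400,270+120))
cv2.imwrite('pics/m8.png',o)"
```

```text
(no output)
```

View pics/m8.png

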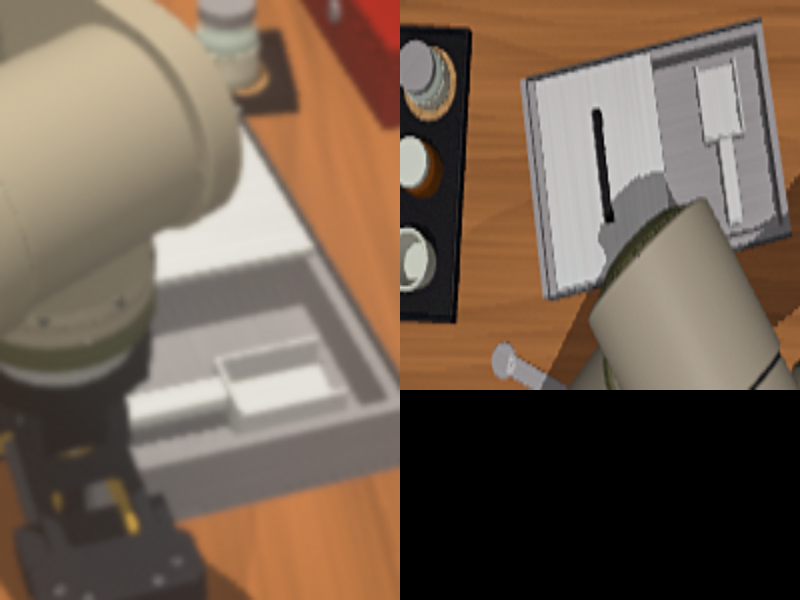

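The scoop lies flat on the bay floor, bowl up, at right-crop (725,145). The lid is fully open, the jar is upright on the coaster at (425,80), and both pots are in place.

```bash
python3 -c "
from workcell import *
print(hand_in())"
```

```text
the job is handed in; nothing more can be done
None
```

The job is handed in at about 33 s: the jar stands upright on the coaster, the lid is open against its stop, the scoop lies flat and bowl-up in the bay, and both pots look unmoved in the last picture; no verdict was returned.

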